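Slide the lock case home between two tacked gate rails

ROBOT

A 6-joint arm with a two-finger parallel gripper is mounted at the origin on the work surface. World frame = base frame: x ahead of the robot, y to its left, z up, the work surface at z = 0. Lengths are in mm, angles in rad, forces in N, time in s.
With the tool pointing down it reaches from about 275 to 750 mm from the base axis. Payload 10.2 kg.
Tool frame: the origin (TCP) lies midway between the tips of the shut fingers; the grasp point (between the pads) lies 19 mm behind it; z points along the fingers, y is the direction in which the jaws open and shut (so a half turn about z gives the same grasp; the last joint's range is limited). The gripper opens to 85 mm and grips with 20 to 120 N. Pads are 22 mm wide; open, the fingers measure 114 mm over their backs; the gripper's body (76 mm by 85 mm) begins 54 mm behind the grasp point. The pads swing forward as they close: fully open they stand 13 mm farther back than shut.
Start: joints at [0.98, 0.313, 1.498, -0, 1.331, -0.223], TCP at [188.784, 489.89, 231.294] pointing down, gripper open.
Joint ranges: [-2.94, 2.94], [-0.97, 2.17], [0.19, 2.56], [-1.23, 4.37], [0.02, 3.11], [-2.88, 2.88]. Speed limits (rad/s): [2.39, 2.39, 3.01, 3.14, 3.14, 3.14].

INTERFACE

Orientations are given as a unit quaternion [w, x, y, z].
In Python, from rig import ctrl gives the robot as it stands.
- The arm moves only by the tool carry_out, never from a script. Its argument "plan" is a list of rows, each a list of 3 entries, a list of its own where there are three numbers: the finger opening in mm, from 0 to 85.4, then the shift along the tool's x, y, z in mm, then the turn, a rotation vector about the tool's x, y, z in units of 6 degrees (1.0 is 6 degrees). In form: [[grip, [x, y, z], [ax, ay, az]], ...]. A call has 1 to 20 rows; each row shifts and turns the commanded pose from where the row before left it, along the tool's axes as they then stand; what a row does not reach is not made up. A row lasts 1/12 s, in which the tool goes at most 41.7 mm and 7.16 degrees, less where a joint would pass 70% of its speed; a pose out of reach is approached as far as the arm can. A call with a gripper value outside its range is refused whole. The fingers move at their own pace and stop on an object; "grip_force" is the grip in N (left out, the last holds). Time passes only in rows, so rows that do not move let the fingers close. It gives the time, the measured TCP pose, the force and the opening at its end, in the units of the state.
- ctrl.sense(): the state, without advancing time (a new reading comes with each control period).
- ctrl.capture(name): name is "side" or "top"; returns a dict with "color" (480x640x3 uint8, blue, green, red), "range_z" (480x640 float32, mm along the optical axis (not along the pixel's ray), 0 where there is no reading), "fx", "fy", "cx", "cy" (pixels), "cam_to_world" (4x4, takes a point from camera to world coordinates). Camera axes: x right, y up, looking along -z (the intrinsics and any distortion apply to the point x, -y, -z); pixel columns grow to the right and rows downward; lengths in mm; the calibration is good to about 2 mm. A picture is of the moment at which its call begins.
- ctrl.finish_job(): hands the job in, once; it reports no verdict.
The state is a dict: "time_s": time; "joints": joint angles; "dq": joint speeds; "tau": joint torques, N m; "eef_pos": TCP position; "ee_rot": TCP orientation; "force": force on the tool from outside, world axes, zero at the start; "wrist_torque": the same for the moment, N m; "grip_width": opening from 0.0 (shut) to 1.0 (fully open).
Only numpy, scipy, OpenCV 4.12 (cv2) and the standard library are available. Lean on these libraries where they do the work, as an engineer would, in place of code of your own. Each camera call takes 0.05 s, during which the arm holds its last target.

TASK

Push the zinc-plated lock case along the bench into the open end of the empty lane between the gate leaf's two red mid rails (not the bay with the scrollwork) and on down it until its bolt edge sits fully home, flat against the lock stile, with a clear gap left on both sides. The rails are only tacked and already set square, so neither the case nor your gripper may touch either rail; keep the case flat on the bench, never lifting it, and leave the loose things around the work where they are.

Things in the scene. Friction and masses are not known exactly. Their poses are not given: they have to be found in the camera images.
- lock_case: bright zinc-plated steel box lying flat, 150 mm (x) x 90 (y) x 40 tall, 0.6 to 0.95 kg; origin: centre of its underside, z up. Bolt edge with two dark slots: the 150 mm face at -y; push the plain +y face. Slides with dry friction, stays where left. Starts outside the lane's mouth, off its centre line and turned up to 0.65 rad from the stile's axes
- stile: fixed red tube 40 x 40 mm, 590 long along x, closing the lane. Origin on the bench under the lane's middle: its inner face is y = 0, +y runs down the lane to the open mouth at y = 270 mm. Rails' inner faces at x = -84 and +84 mm (9 mm gap each side of a centred case). Case home: origin at x 0, y 45 mm, axes parallel. Leaf 40 mm tall; toggle clamps (95 mm) stand at x -185 and +315, y below -10
- rail_near: the mid rail on the robot's side of the lane: red-primed tube 20 mm wide (x), 270 mm long (y, from the stile to the open mouth), 40 mm tall. Origin on the bench in the stile's inner face plane, at the middle of the rail's width; +y along the rail to the mouth
- rail_far: the mid rail on the other side of the lane from the robot: same size and axes as rail_near. Beyond it are fixed scrollwork of 12 mm bar (20 mm tall) and the leaf's bottom rail
- magnet_near: loose red arrow-shaped welding magnet, 95 x 95 x 19 mm, lying in the outer corner of stile and near rail; origin under its right-angled corner
- finial: loose forged spear finial standing on its 34 mm foot, 72 mm tall, beyond the far rail; origin under its centre
- chip_hammer: loose chipping hammer lying to the left of the work: black handle 18 mm thick along its x, steel head 130 mm wide across the end; origin on the bench under the handle, about 60 mm behind the head
- f_clamp: loose F-clamp with a red handle lying flat at the back left, 300 mm bar along its x; origin under the middle of the bar
- tape: loose yellow tape measure standing on edge to the right, 68 x 34 x 66 mm; origin under its centre
- loose_scroll: loose S-scroll of 12 mm bar lying flat at the back, about 110 x 140 mm; origin under its centre
- spray_can: loose blue spray can with a red cap standing at the back right, 56 mm across, 150 mm tall; origin under its centre
Mind the look-alikes: they are no part of the job. Of the things that look like the lock_case, take the one that is farthest to the robot's right at the start.

How it is judged (in metres and radians):
On the way:
1. the lock case is between the rails, its bolt edge well past the mouth (y of lock_case in the frame of stile below 0.22 m and x of lock_case in the frame of stile between -0.012 and 0.012 m), for 0.1 s.
At the end, for the whole second after the job is handed in: The case lies flat and at rest between the rails, its bolt edge within 4 mm of the stile and parallel to it within 0.04 rad, and it is within 7.5 mm of the middle of the lane, touching neither rail (y of lock_case in the frame of stile below 0.049 m and x of lock_case in the frame of stile between -0.0075 and 0.0075 m and angle between the y axis of lock_case and the y axis of stile, either way round below 0.04 rad and height (world z) of lock_case below 0.004 m and angle between lock_case's own z axis and vertical below 0.03 rad and linear speed of lock_case below 0.01 m/s).
It fails at once if the lock case touches a rail (contact force between lock_case and rail_near above 0.2 N or contact force between lock_case and rail_far above 0.2 N).
It fails at once if the gripper or arm touches a rail (contact force between any of the arm, the fingers and rail_near above 0.5 N or contact force between any of the arm, the fingers and rail_far above 0.5 N).
It fails at once if the lock case is lifted off the bench (8 mm) or tipped (0.12 rad) (height (world z) of lock_case above 0.008 m or angle between lock_case's own z axis and vertical above 0.12 rad).
It fails at once if a loose thing around the work is moved by more than 12 mm (distance of any of magnet_near, finial, chip_hammer, f_clamp, tape, loose_scroll, spray_can from where it was at the start of the episode above 0.012 m).
It also fails if it takes over 72 s, if anything falls off the work surface, if the arm or the gripper's body presses on something with over 40 N, if the wrist force passes 120 N, or if a joint passes its speed limit or range.

## Working session

There is one attempt and no reset: what is moved stays moved. The work goes in short steps, Python scripts to look and compute and a tool call to move; the robot and the scene stay as the last step left them, time stands still between calls to the robot, and variables do not carry over. Pictures are saved under pics/ and viewed, and the job is handed in when it is done.

Besides the shell and the picture viewer there is one more tool, called after ">>>" as name([rows], argument=value, ...), one row to a line, values as JSON. carry_out: Moves the arm, as the interface text tells. Its arguments: {"type":"object","properties":{"plan":{"type":"array"},"grip_force":{"type":"number"}},"required":["plan"]}

```bash
ls; mkdir -p pics
python3 - <<'E'
from rig import ctrl
import cv2,numpy as np
for n in("top","side"):
    c=ctrl.capture(n); cv2.imwrite(f"pics/{n}0.png",c["color"]); np.savez(f"{n}0.npz",**c)
    print(n,c["fx"],c["fy"],c["cx"],c["cy"],np.round(c["cam_to_world"],3).tolist(),[k for k in c])
print(ctrl.sense())
E
```

```text
pics
top 484.2920432042616 484.2920432042616 311.5520666236014 240.99200515854062 [[0.011, 0.982, -0.186, 249.445], [-1.0, 0.013, 0.009, 17.658], [0.011, 0.186, 0.982, 1466.098], [0.0, 0.0, 0.0, 1.0]] ['color', 'range_z', 'fx', 'fy', 'cx', 'cy', 'cam_to_world']
side 520.4169999588264 520.4169999588264 323.13370985949354 227.95682501642383 [[0.996, 0.072, -0.047, 485.276], [-0.085, 0.729, -0.679, -823.876], [-0.014, 0.68, 0.733, 952.942], [0.0, 0.0, 0.0, 1.0]] ['color', 'range_z', 'fx', 'fy', 'cx', 'cy', 'cam_to_world']
{'time_s': 0.1, 'joints': array([ 9.79621112e-01,  3.13442106e-01,  1.49835587e+00,  2.05592821e-05,
        1.33097747e+00, -2.23400068e-01]), 'dq': array([-0.0004361 , -0.00162668, -0.00040127, -0.00035   ,  0.00148983,
       -0.00088367]), 'tau': array([ 2.53467944e-03, -4.12899005e+01, -2.60141534e+01, -2.15471064e-04,
        3.01195483e-03,  1.42021852e-05]), 'eef_pos': array([188.63955021, 489.7034311 , 230.76967468]), 'ee_rot': array([-2.43433141e-04,  1.82855350e-01,  9.83139650e-01, -5.39068484e-04]), 'force': array([ 0.68116851,  0.69368891, -0.12211943]), 'wrist_torque': array([-0.0137845 ,  0.00402663, -0.00438919]), 'grip_width': 0.999493185047016}
```

View pics/top0.png

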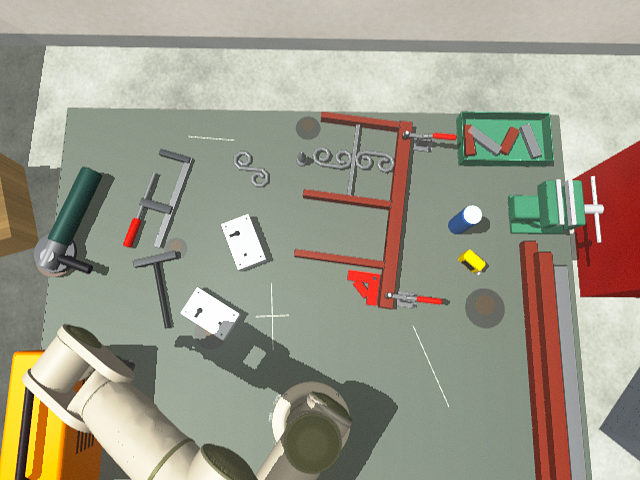

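View pics/side0.png

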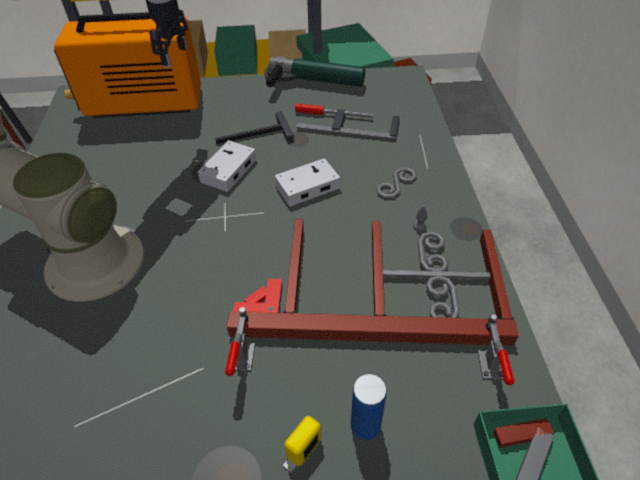

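The top view shows two zinc boxes: one at about (243,241) and one at about (210,312). World y grows to the image's left, so the robot's right is image right and the target should be (243,241). The lane lies between the rails at rows ~198 and ~257, with its mouth at col ~300 and the stile at col ~395. I'll confirm the target in an enlarged crop and measure.

```bash
cat > h.py <<'E'
import numpy as np,cv2
def ray(c,u,v,z):
    u=np.asarray(u,float);v=np.asarray(v,float)
    d=np.stack([(u-c["cx"])/c["fx"],-(v-c["cy"])/c["fy"],-np.ones_like(u)],-1)
    M=c["cam_to_world"];d=d@M[:3,:3].T;o=M[:3,3]
    return o+d*((z-o[2])/d[...,2])[...,None]
def cloud(c):
    v,u=np.mgrid[:480,:640];r=c["range_z"]
    p=np.stack([(u-c["cx"])/c["fx"]*r,-(v-c["cy"])/c["fy"]*r,-r],-1)
    M=c["cam_to_world"];P=p@M[:3,:3].T+M[:3,3];P[r==0]=np.nan;return P
def proj(c,p):
    M=c["cam_to_world"];q=(np.asarray(p,float)-M[:3,3])@M[:3,:3]
    return np.stack([c["cx"]+c["fx"]*q[...,0]/-q[...,2],c["cy"]-c["fy"]*q[...,1]/-q[...,2]],-1)
def load(f): return dict(np.load(f))
E
python3 - <<'E'
from h import *
c=load("top0.npz");s=load("side0.npz")
cv2.imwrite("pics/crop_top.png",cv2.resize(c["color"][180:350,160:420],None,fx=3,fy=3,interpolation=cv2.INTER_CUBIC))
cv2.imwrite("pics/crop_side.png",cv2.resize(s["color"][130:350,180:460],None,fx=2.7,fy=2.7,interpolation=cv2.INTER_CUBIC))
for n,C in(("top",c),("side",s)):
    P=cloud(C)
    b=C["color"].astype(int);hsv=cv2.cvtColor(C["color"],cv2.COLOR_BGR2HSV)
    tab=np.isfinite(P[...,2])&(abs(P[...,2])<8)
    print(n,"bench z",np.nanmedian(P[...,2][tab]))
    m=((hsv[...,1]<40)&(hsv[...,2]>170)&(P[...,2]>20)&(P[...,2]<60)).astype(np.uint8)
    k,l,st,ce=cv2.connectedComponentsWithStats(m)
    for i in range(1,k):
        if st[i,4]>150:
            v,u=np.where(l==i);W=ray(C,u,v,40.)
            r=cv2.minAreaRect(W[:,:2].astype(np.float32))
            print(n,ce[i],st[i,4],r,np.nanmedian(P[l==i],0))
E
```

```text
top bench z 0.6413148994956828
top [243.02444134 241.47695531] 1432 ((517.2017211914062, 210.8380584716797), (151.5192108154297, 88.90133666992188), 22.472492218017578) [514.46590086 209.78675175  40.44484882]
top [207.84893147 310.70523213] 1357 ((303.53253173828125, 299.3917541503906), (149.88241577148438, 88.80951690673828), 58.85855484008789) [308.33900956 305.3753394   40.88333333]
side bench z 2.878823441150871
side [228.79171333 158.98880179] 893 ((302.9502258300781, 302.4447937011719), (146.89901733398438, 86.47032165527344), 59.03168487548828) [308.19105302 301.65443369  43.76424006]
side [306.12829227 176.66864911] 1177 ((516.9033813476562, 213.0791015625), (147.4330291748047, 88.63955688476562), 22.412023544311523) [513.54152516 206.34871874  43.16976291]
```

View pics/crop_top.png

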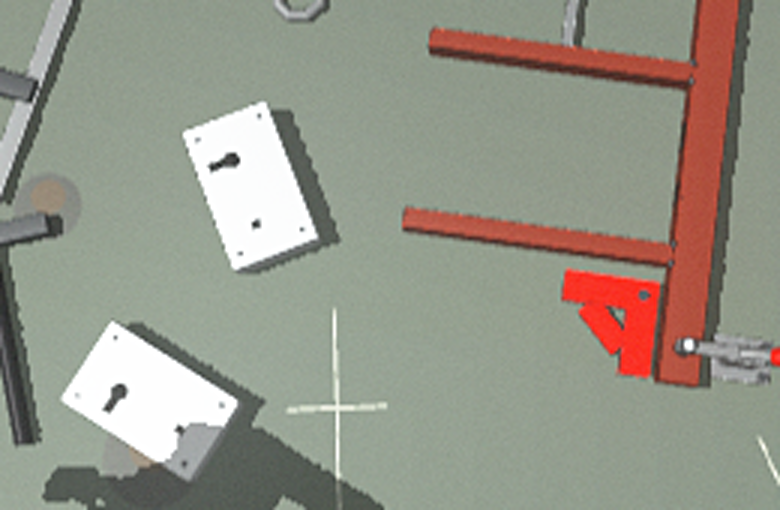

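View pics/crop_side.png

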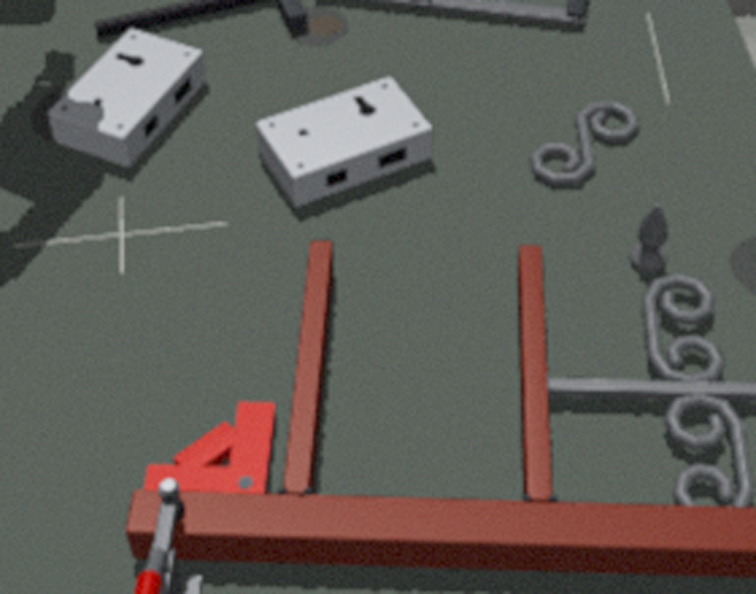

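The crops show zinc boxes at top-view (243,241) and (208,311). The first lies farthest to the robot's right (world y 211 against 299), so it is the lock_case. Its two dark slots face the lane. Next I measure the rails and stile.

```bash
cat > lane.py <<'E'
from h import *
def lane(C,seg=None,verbose=True):
    P=cloud(C);hsv=cv2.cvtColor(C["color"],cv2.COLOR_BGR2HSV)
    red=((hsv[...,0]<12)|(hsv[...,0]>172))&(hsv[...,1]>100)&(P[...,2]>33)&(P[...,2]<50)
    v,u=np.mgrid[:480,:640];W=ray(C,u,v,40.)
    return red,W,P
E
python3 - <<'E'
from lane import *
for n in("top","side"):
    C=load(n+"0.npz");red,W,P=lane(C)
    cv2.imwrite(f"pics/red_{n}.png",red.astype(np.uint8)*255)
    X,Y=W[...,0],W[...,1]
    # initial region windows in world
    for nm,(x0,x1,y0,y1) in dict(near=(420,520,-130,90),far=(580,660,-130,80),stile=(380,800,-220,-140)).items():
        m=red&(X>x0)&(X<x1)&(Y>y0)&(Y<y1)
        pts=W[m][:,:2]
        r=cv2.minAreaRect(pts.astype(np.float32));vx,vy,cx,cy=cv2.fitLine(pts.astype(np.float32),cv2.DIST_HUBER,0,.01,.01).ravel()
        print(n,nm,m.sum(),"rect",np.round(r[0],1),np.round(r[1],1),round(r[2],2),"line ang",np.degrees(np.arctan2(vy,vx)),"c",cx,cy)
E
```

```text
top near 398 rect [475. -36.] [187.4  19.9] 82.73 line ang 82.87517 c 475.1223 -36.093185
top far 118 rect [651.3 -60.4] [137.5  16. ] 89.34 line ang 86.44175 c 654.48065 -75.92208
top stile 469 rect [ 520.3 -180.6] [277.7  77. ] 0.63 line ang 7.608256 c 483.72467 -198.272
side near 561 rect [476.3 -36. ] [188.8  20.8] 82.66 line ang 82.70854 c 475.57904 -40.915462
side far 172 rect [657.7 -70.1] [122.1  15.6] 84.17 line ang 86.21507 c 654.5683 -79.31556
side stile 816 rect [ 520.5 -180. ] [ 79.9 280.6] 90.0 line ang 7.487963 c 481.89026 -198.23412
```

View pics/red_top.png

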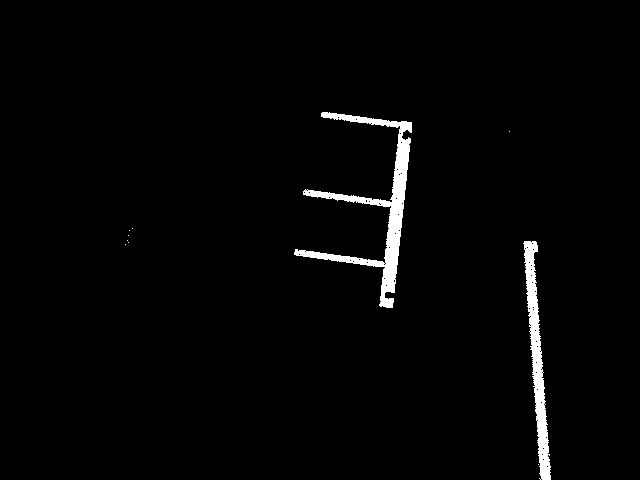

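```bash
cat >> lane.py <<'E'
def frame(C,o=np.array([555.,-165.]),a=np.radians(-7.2)):
    red,W,P=lane(C)
    for it in range(4):
        ex=np.array([np.cos(a),np.sin(a)]);ey=np.array([-ex[1],ex[0]])
        lx=(W[...,:2]-o)@ex;ly=(W[...,:2]-o)@ey
        res={}
        for nm,(x0,x1) in dict(near=(-125,-65),far=(65,125)).items():
            m=red&(lx>x0)&(lx<x1)&(ly>15)&(ly<258)
            q=np.stack([lx[m],ly[m]],1);k=np.polyfit(q[:,1],q[:,0],1)
            e=q[:,0]-np.polyval(k,q[:,1]);res[nm]=(k,np.percentile(e,[2,98]),m.sum())
        m=red&(ly<8)&(ly>-60)&(lx>-130)&(lx<250)&(abs(abs(lx)-94)>14)
        q=np.stack([lx[m],ly[m]],1);ks=np.polyfit(q[:,0],q[:,1],1);e=q[:,1]-np.polyval(ks,q[:,0])
        res["stile"]=(ks,np.percentile(e,[1,99]),m.sum())
        # mouth
        for nm,s in(("near",-94),("far",94)):
            mm=red&(abs(lx-s)<6)&(ly>200)&(ly<330);res["end_"+nm]=np.percentile(ly[mm],99)
        t=-(res["near"][0][0]+res["far"][0][0])/2
        dx=(res["near"][0][1]+res["far"][0][1])/2
        dy=ks[1]+20
        o=o+dx*ex+dy*ey;a=a+t
    return o,a,res
E
python3 - <<'E'
from lane import *
for n in("top","side"):
    C=load(n+"0.npz");o,a,res=frame(C)
    print(n,o,np.degrees(a));print(res)
E
```

```text
top [ 545.78551937 -221.45220277] -7.346095357864229
{'near': (array([ 7.23201095e-04, -9.39197209e+01]), array([-9.19751752,  9.30611671]), np.int64(513)), 'far': (array([-2.36840462e-04,  9.38340544e+01]), array([-9.77998379,  9.49658565]), np.int64(486)), 'stile': (array([ 6.40075451e-04, -1.99985517e+01]), array([-19.73069237,  19.98970283]), np.int64(1363)), 'end_near': np.float64(268.17778663078826), 'end_far': np.float64(268.43268515873626)}
side [ 546.27004179 -224.63361667] -7.309432200616059
{'near': (array([-4.48907504e-04, -9.33671094e+01]), array([-10.02781896,   9.95610055]), np.int64(775)), 'far': (array([1.04850080e-03, 9.32704375e+01]), array([-9.27413057,  9.33469338]), np.int64(736)), 'stile': (array([-1.76531728e-03, -1.99942283e+01]), array([-21.21047194,  21.26844442]), np.int64(2861)), 'end_near': np.float64(272.5373357979313), 'end_far': np.float64(271.1489920302355)}
```

```bash
cat > go.py <<'E'
from h import *
from scipy.spatial.transform import Rotation as R
from rig import ctrl
O=np.array([546.,-222.5]);A=np.radians(-7.33)
ex=np.array([np.cos(A),np.sin(A)]);ey=np.array([-ex[1],ex[0]])
def l2w(p): return O+p[0]*ex+p[1]*ey
def w2l(p): p=np.asarray(p)[:2]-O; return np.array([p@ex,p@ey])
def st():
    s=ctrl.sense();q=s["ee_rot"];r=R.from_quat([q[1],q[2],q[3],q[0]])
    m=r.as_matrix();return s,r,m,np.degrees(np.arctan2(m[1,1],m[0,1]))
def delta(target):  # world xyz target -> tool axes
    s,r,m,j=st();d=np.asarray(target)-s["eef_pos"];return m.T@d
def rep():
    s,r,m,j=st();print("t",s["time_s"],"eef",np.round(s["eef_pos"],1),"lane",np.round(w2l(s["eef_pos"]),1),"jaw",round(j,2),"tilt",np.round(m[:,2],4),"F",np.round(s["force"],2),"g",s["grip_width"])
E
python3 - <<'E'
from go import *
rep()
print(delta([410,167,131]))
print(w2l([517.1,211.5]))
P=cloud(load("top0.npz"))
for n,uv in dict(scroll=(252,168),hammer=(155,258),fclamp=(172,200),finial=(303,158),can=(470,215)).items(): print(n,P[uv[1],uv[0]],w2l(P[uv[1],uv[0]]))
E
```

```text
t 0.1 eef [188.6 489.7 230.8] lane [-445.3  660.8] jaw 68.93 tilt [-7.e-04 -1.e-03 -1.e+00] F [ 0.68  0.69 -0.12] g 0.999493185047016
[-322.61204872 -221.41981885   99.93333278]
[-84.03525523 426.76607864]
scroll [755.76003198 194.30854926  13.49140719] [154.86774657 440.1643089 ]
hammer [464.44728791 472.96076672  27.26634816] [-169.61587385  679.37248857]
fclamp [647.03395853 436.40420628  18.45695415] [ 16.14268777 666.40980444]
finial [779.15168533  34.38289239  45.83562146] [198.47218443 284.52999979]
can [ 578.98092886 -437.18831808  151.14726317] [  60.10218407 -208.72599996]
```

>>> carry_out([
  [50, [-27, -18.5, 8], [0, 0, 0]],
  [50, [-27, -18.5, 8], [0, 0, 0]],
  [50, [-27, -18.5, 8], [0, 0, 0]],
  [50, [-27, -18.5, 8], [0, 0, 0]],
  [50, [-27, -18.5, 8], [0, 0, 0]],
  [50, [-27, -18.5, 8], [0, 0, 0]],
  [50, [-27, -18.5, 8], [0, 0, 0]],
  [50, [-27, -18.5, 8], [0, 0, 0]],
  [50, [-27, -18.5, 8], [0, 0, 0]],
  [50, [-27, -18.5, 8], [0, 0, 0]],
  [50, [-27, -18.5, 8], [0, 0, 0]],
  [50, [-27, -18.5, 8], [0, 0, 0]],
  [50, [0, 0, 0], [0, 0, -1.05]],
  [50, [0, 0, 0], [0, 0, -1.05]],
  [50, [0, 0, 0], [0, 0, -1.05]],
  [50, [0, 0, 0], [0, 0, -1.05]],
  [50, [0, 0, 0], [0, 0, -1.05]],
  [50, [0, 0, 0], [0, 0, -1.05]],
  [50, [0, 0, 0], [0, 0, -0.95]],
  [50, [0, 0, 0], [0, 0, 0]],
])

```text
time_s: 1.77
eef_pos: [411.1, 166.2, 135.1]
ee_rot: [-0.0, -0.196, 0.981, 0.0]
force: [1.4, -0.3, -0.5]
grip_width: 0.589
```

Run:
```python
from go import *
rep()
print(delta([410,167,15]))
c=ctrl.capture("side"); cv2.imwrite("pics/s1.png",c["color"])
c=ctrl.capture("top"); cv2.imwrite("pics/t1.png",c["color"])
```

```text
t 1.7667 eef [411.1 166.2 135.1] lane [-183.4  368.3] jaw 112.62 tilt [-6.e-04 -1.e-04 -1.e+00] F [ 1.43 -0.25 -0.48] g 0.5885049951670557
[  0.65987219   1.14992306 120.0932084 ]
```

View pics/s1.png

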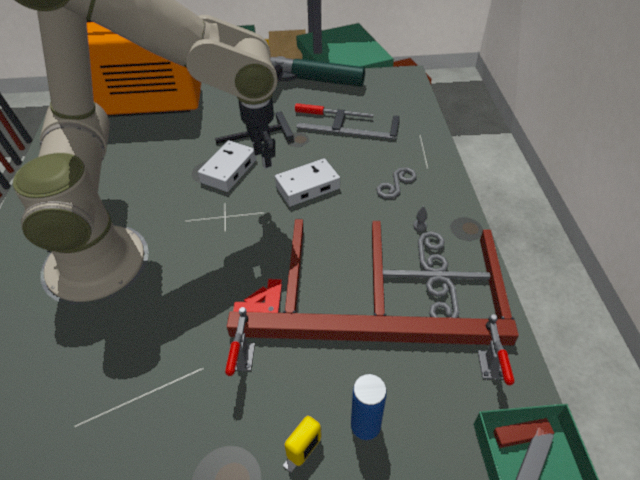

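View pics/t1.png

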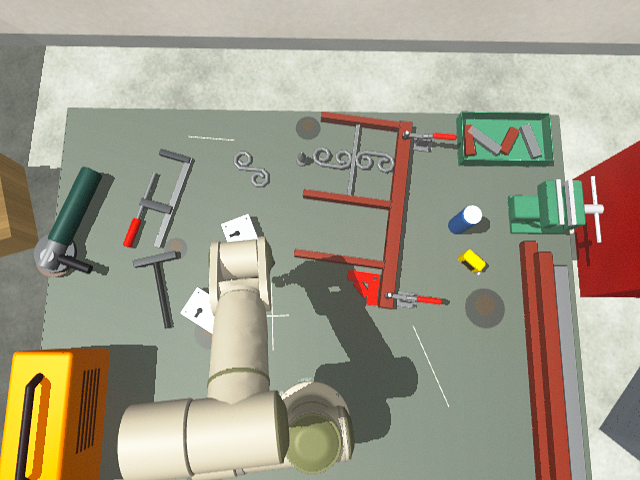

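>>> carry_out([
  [50, [0, 1, 16], [0, 0, 0]],
  [50, [0, 0, 16], [0, 0, 0]],
  [50, [0, 0, 16], [0, 0, 0]],
  [50, [0, 0, 16], [0, 0, 0]],
  [50, [0, 0, 16], [0, 0, 0]],
  [50, [0, 0, 16], [0, 0, 0]],
  [50, [0, 0, 16], [0, 0, 0]],
  [50, [0, 0, 14], [0, 0, 0]],
  [50, [-5, 0, 0], [0, 0, 0]],
  [50, [-5, 0, 0], [0, 0, 0]],
  [50, [-5, 0, 0], [0, 0, 0]],
  [50, [-5, 0, 0], [0, 0, 0]],
  [50, [0, 0, 0], [0, 0, 0]],
  [50, [0, 0, 0], [0, 0, 0]],
])

```text
time_s: 3.03
eef_pos: [429.8, 175.0, 9.7]
ee_rot: [0.0, -0.194, 0.981, -0.0]
force: [0.4, -0.1, -0.4]
grip_width: 0.587
```

Run:
```python
from go import *
rep()
c=ctrl.capture("side"); cv2.imwrite("pics/s2.png",cv2.resize(c["color"][100:260,180:400],None,fx=3.5,fy=3.5,interpolation=cv2.INTER_CUBIC))
```

```text
t 3.0333 eef [429.8 175.    9.7] lane [-165.9  379.4] jaw 112.42 tilt [ 1.e-03  1.e-04 -1.e+00] F [ 0.42 -0.09 -0.42] g 0.5874804000021651
```

View pics/s2.png

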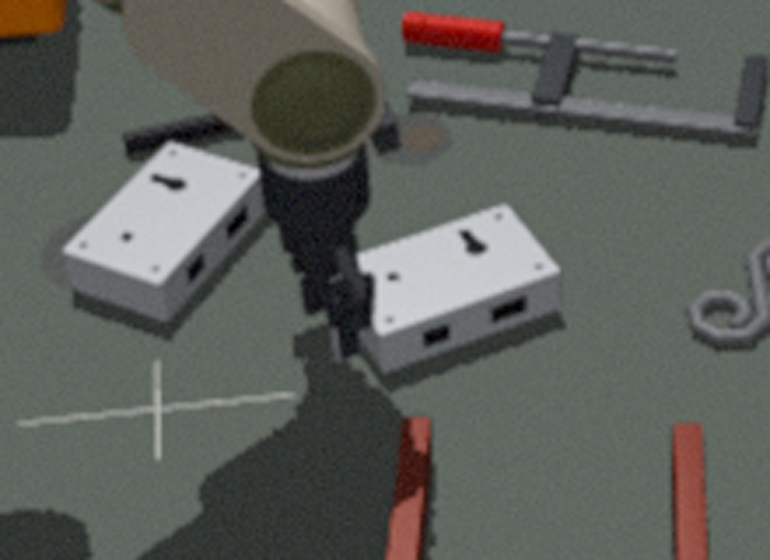

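>>> carry_out([
  [50, [-3, 0, 0], [0, 0, 0]],
  [50, [-3, 0, 0], [0, 0, 0]],
  [50, [-3, 0, 0], [0, 0, 0]],
  [50, [-3, 0, 0], [0, 0, 0]],
  [50, [-4.4, 2.25, 0], [0, 0, 0.25]],
  [50, [-4.4, 2.25, 0], [0, 0, 0.25]],
  [50, [-4.4, 2.25, 0], [0, 0, 0.25]],
  [50, [-4.4, 2.25, 0], [0, 0, 0.25]],
  [50, [-4.4, 2.25, 0], [0, 0, 0.25]],
  [50, [-4.4, 2.25, 0], [0, 0, 0.25]],
])

```text
time_s: 3.92
eef_pos: [460.4, 200.7, 9.1]
ee_rot: [-0.001, -0.116, 0.993, -0.0]
force: [-5.9, -1.1, 3.7]
grip_width: 0.588
```

```bash
cat > case.py <<'E'
from go import *
def case(C,show=None):
    P=cloud(C);hsv=cv2.cvtColor(C["color"],cv2.COLOR_BGR2HSV)
    m=((hsv[...,1]<40)&(hsv[...,2]>165)&(P[...,2]>28)&(P[...,2]<55)).astype(np.uint8)
    k,l,s,ce=cv2.connectedComponentsWithStats(m);best=None
    for i in range(1,k):
        if s[i,4]>200:
            v,u=np.where(l==i);W=ray(C,u,v,40.)[:,:2].astype(np.float32)
            r=cv2.minAreaRect(W)
            a=r[2]+(90 if r[1][0]<r[1][1] else 0)
            a=(a-np.degrees(A)+90)%180-90
            print("case? px",np.round(ce[i]),s[i,4],"lane",np.round(w2l(r[0]),1),"size",np.round(r[1],1),"ang",round(a,2))
E
python3 - <<'E'
from case import *
rep()
for n in ("side","top"):
    c=ctrl.capture(n);print(n);case(c)
    if n=="side":cv2.imwrite("pics/s3.png",cv2.resize(c["color"][100:260,180:400],None,fx=3.5,fy=3.5,interpolation=cv2.INTER_CUBIC))
E
```

```text
t 3.9167 eef [460.4 200.7   9.1] lane [-138.9  408.9] jaw 103.37 tilt [-2.6e-03 -5.0e-04 -1.0e+00] F [-5.89 -1.07  3.72] g 0.5879629178447405
side
case? px [226. 161.] 1078 lane [-307.3  489.4] size [149.5  87.3] ang 65.83
case? px [319. 173.] 1044 lane [-54.9 442.8] size [138.8  89.6] ang 20.73
top
case? px [237. 218.] 558 lane [-17.5 454.5] size [65.3 88.6] ang -69.32
case? px [195. 306.] 559 lane [-291.7  521.6] size [73.6 88.8] ang -23.85
```

View pics/s3.png

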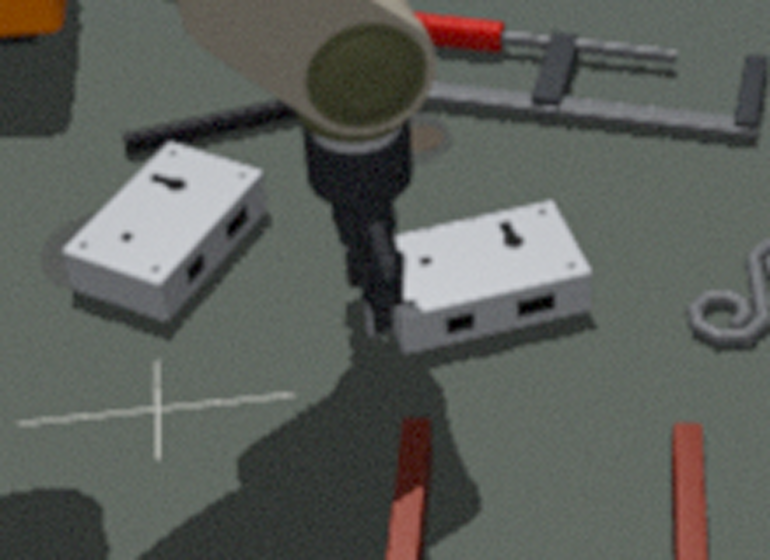

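>>> carry_out([
  [50, [-4.4, 2.25, 0], [0, 0, 0.25]],
  [50, [-4.4, 2.25, 0], [0, 0, 0.25]],
  [50, [-4.4, 2.25, 0], [0, 0, 0.25]],
  [50, [-4.4, 2.25, 0], [0, 0, 0.25]],
  [50, [-4.4, 2.25, 0], [0, 0, 0.25]],
  [50, [-4.4, 2.25, 0], [0, 0, 0.25]],
  [50, [-4.4, 2.25, 0], [0, 0, 0.25]],
  [50, [-4.4, 2.25, 0], [0, 0, 0.25]],
  [50, [-4.4, 2.25, 0], [0, 0, 0.25]],
  [50, [-4.4, 2.25, 0], [0, 0, 0.25]],
  [50, [-4.4, 2.25, 0], [0, 0, 0.25]],
  [50, [-4.4, 2.25, 0], [0, 0, 0.25]],
  [50, [-4.4, 2.25, 0], [0, 0, 0.25]],
  [50, [0, 0, 0], [0, 0, 0]],
  [50, [0, 0, 0], [0, 0, 0]],
])

```text
time_s: 5.27
eef_pos: [515.8, 233.9, 9.2]
ee_rot: [0.0, 0.052, 0.999, 0.0]
force: [-0.5, -0.1, 0.7]
grip_width: 0.591
```

Run:
```python
from case import *
rep()
for n in ("side","top"):
    c=ctrl.capture(n);print(n);case(c)
```

```text
t 5.2667 eef [515.8 233.9   9.2] lane [-88.2 448.9] jaw 84.01 tilt [ 5.e-04  0.e+00 -1.e+00] F [-0.54 -0.06  0.66] g 0.591111545030997
side
case? px [226. 161.] 1076 lane [-307.4  489.5] size [149.7  87.1] ang 65.83
case? px [340. 170.] 1063 lane [-4.000e-01  4.533e+02] size [ 85.2 143.9] ang 1.47
top
case? px [243. 201.] 553 lane [  6.1 450.9] size [ 89.1 133.3] ang 1.32
case? px [190. 304.] 211 lane [-286.   540.9] size [33.7 83. ] ang -23.85
```

>>> carry_out([
  [50, [-1.5, 1, 0], [0, 0, 0.12]],
  [50, [-1.5, 1, 0], [0, 0, 0.12]],
  [50, [0, 0, 0], [0, 0, 0]],
  [50, [0, 0, 0], [0, 0, 0]],
  [50, [10, 0, 0], [0, 0, 0]],
  [50, [20, 0, 0], [0, 0, 0]],
  [50, [20, 0, 0], [0, 0, 0]],
  [85, [0, 0, -20], [0, 0, 0]],
  [85, [0, 0, -30], [0, 0, 0]],
  [85, [0, 0, -30], [0, 0, 0]],
  [85, [0, 0, -30], [0, 0, 0]],
  [85, [0, 0, 0], [0, 0, 0]],
])

```text
time_s: 6.37
eef_pos: [472.3, 242.9, 125.0]
ee_rot: [0.005, 0.065, 0.998, 0.002]
force: [0.6, 0.1, 0.7]
grip_width: 0.997
```

Run:
```python
from case import *
rep()
for n in ("side","top"):
    c=ctrl.capture(n);print(n);case(c);cv2.imwrite(f"pics/{n}4.png",c["color"])
p=l2w([0,450+45+11+35]);print(p,delta([*p,109]))
```

```text
t 6.3667 eef [472.3 242.9 125. ] lane [-132.5  452.2] jaw 82.5 tilt [ 0.0108  0.0025 -0.9999] F [0.56 0.06 0.71] g 0.9969460582942357
side
case? px [226. 161.] 1083 lane [-307.5  489.4] size [150.   87.1] ang 65.83
case? px [338. 171.] 1179 lane [ -1.3 452.9] size [ 89.8 147. ] ang -0.64
top
case? px [243. 209.] 986 lane [-4.000e-01  4.508e+02] size [ 89.2 150.9] ang -0.16
[615.02291472 314.07882668] [-134.29731437   90.16822674   11.64463646]
```

View pics/side4.png

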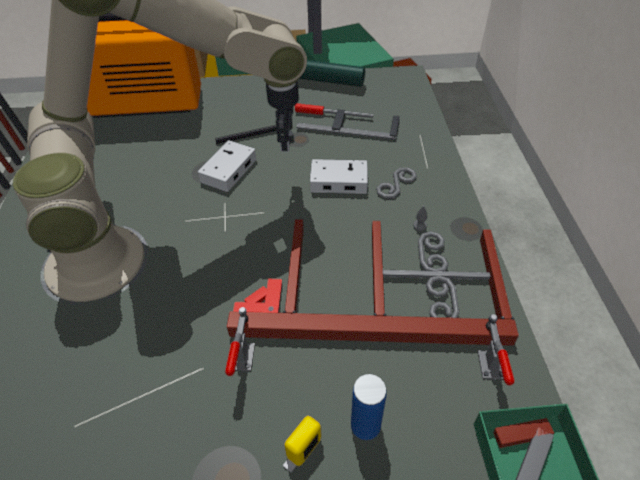

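>>> carry_out([
  [85, [-26.8, 18, 0], [0, 0, 0]],
  [85, [-26.8, 18, 0], [0, 0, 0]],
  [85, [-26.8, 18, 0], [0, 0, 0]],
  [85, [-26.8, 18, 0], [0, 0, 0]],
  [85, [-26.8, 18, 0], [0, 0, 0]],
  [85, [0, 0, 0], [0, 0, 1]],
  [85, [0, 0, 0], [0, 0, 1]],
  [85, [0, 0, 0], [0, 0, 1]],
  [85, [0, 0, 0], [0, 0, 1]],
  [85, [0, 0, 0], [0, 0, 1]],
  [85, [0, 0, 0], [0, 0, 1]],
  [85, [0, 0, 0], [0, 0, 1]],
  [85, [0, 0, 0], [0, 0, 1]],
  [85, [0, 0, 0], [0, 0, 1]],
  [85, [0, 0, 0], [0, 0, 1]],
  [85, [0, 0, 0], [0, 0, 1]],
  [85, [0, 0, 0], [0, 0, 1]],
  [85, [0, 0, 0], [0, 0, 1]],
  [85, [0, 0, 0], [0, 0, 1]],
  [85, [0, 0, 0], [0, 0, 1]],
])

```text
time_s: 8.13
eef_pos: [613.6, 313.6, 117.2]
ee_rot: [-0.0, 0.754, 0.657, -0.001]
force: [-0.2, -0.8, 0.1]
grip_width: 0.999
```

>>> carry_out([
  [85, [0, 0, 0], [0, 0, 0]],
  [85, [0, 0, 0], [0, 0, 0]],
])

```text
time_s: 8.3
eef_pos: [613.7, 313.7, 117.8]
ee_rot: [-0.0, 0.751, 0.66, -0.001]
force: [1.2, -0.9, 0.1]
grip_width: 0.991
```

Run:
```python
from case import *
rep()
p=l2w([0,450+45+11+35]);print(p,delta([*p,2]))
```

```text
t 8.3 eef [613.7 313.7 117.8] lane [ -1.3 540.4] jaw -7.34 tilt [-1.7e-03 -7.0e-04 -1.0e+00] F [ 1.15 -0.92  0.06] g 0.9914886547670484
[615.02291472 314.07882668] [  0.6705308    1.46093277 115.80785105]
```

>>> carry_out([
  [85, [0, 1.5, 15], [0, 0, 0]],
  [85, [0, 0, 15], [0, 0, 0]],
  [85, [0, 0, 15], [0, 0, 0]],
  [85, [0, 0, 15], [0, 0, 0]],
  [85, [0, 0, 15], [0, 0, 0]],
  [85, [0, 0, 15], [0, 0, 0]],
  [85, [0, 0, 15], [0, 0, 0]],
  [85, [0, 0, 10], [0, 0, 0]],
  [85, [-6, 0, 0], [0, 0, 0]],
  [85, [-6, 0, 0], [0, 0, 0]],
  [85, [-6, 0, 0], [0, 0, 0]],
  [85, [-5, 0, 0], [0, 0, 0]],
  [85, [-4, 0, 0], [0, 0, 0]],
  [85, [0, 0, 0], [0, 0, 0]],
  [85, [0, 0, 0], [0, 0, 0]],
])

```text
time_s: 9.55
eef_pos: [612.1, 286.7, 4.8]
ee_rot: [0.0, 0.752, 0.659, 0.0]
force: [0.1, 0.0, 0.0]
grip_width: 0.996
```

Run:
```python
from case import *
rep()
for n in ("side","top"):
    c=ctrl.capture(n);print(n);case(c)
    if n=="side":cv2.imwrite("pics/s5.png",cv2.resize(c["color"][100:260,230:450],None,fx=3.5,fy=3.5,interpolation=cv2.INTER_CUBIC))
```

```text
t 9.55 eef [612.1 286.7   4.8] lane [  0.6 513.5] jaw -7.53 tilt [ 7.e-04  2.e-04 -1.e+00] F [0.14 0.   0.04] g 0.9961584998523011
side
case? px [226. 161.] 1079 lane [-307.4  489.5] size [149.7  87.1] ang 65.83
top
```

View pics/s5.png

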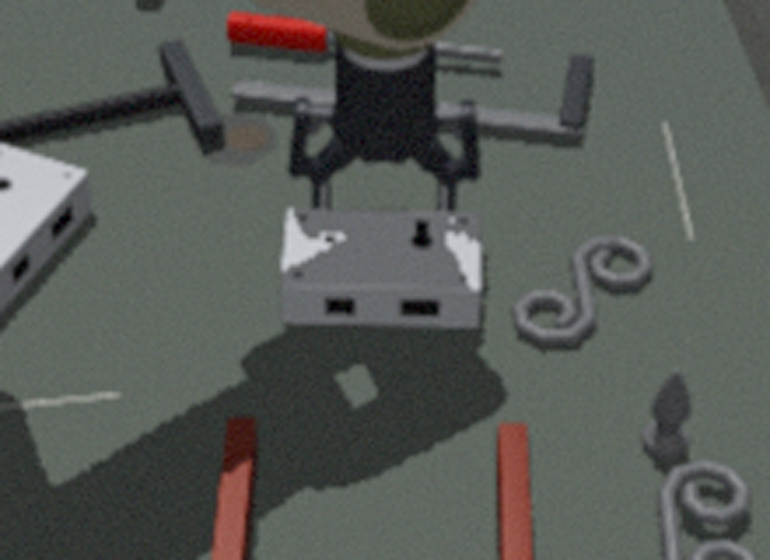

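>>> carry_out([
  [85, [-4, 0, 0], [0, 0, -0.03]],
  [85, [-4, 0, 0], [0, 0, 0]],
  [85, [-4, 0, 0], [0, 0, 0]],
  [85, [-5, 0, 0], [0, 0, 0]],
  [85, [-5, 0, 0], [0, 0, 0]],
  [85, [-5, 0, 0], [0, 0, 0]],
  [85, [-5, 0, 0], [0, 0, 0]],
  [85, [-5, 0, 0], [0, 0, 0]],
  [85, [-5, 0, 0], [0, 0, 0]],
  [85, [-5, 0, 0], [0, 0, 0]],
  [85, [-5, 0, 0], [0, 0, 0]],
  [85, [-5, 0, 0], [0, 0, 0]],
  [85, [-5, 0, 0], [0, 0, 0]],
  [85, [-4, 0, 0], [0, 0, 0]],
  [85, [0, 0, 0], [0, 0, 0]],
  [85, [0, 0, 0], [0, 0, 0]],
])

```text
time_s: 10.98
eef_pos: [603.6, 221.0, 4.5]
ee_rot: [0.0, 0.751, 0.66, -0.0]
force: [0.0, 0.0, 0.6]
grip_width: 0.995
```

```bash
cat > case2.py <<'E'
from go import *
def case2(C,nm,yc):
    """lock case top face from depth+colour inside a lane window; zoff = camera's bench bias"""
    P=cloud(C);hsv=cv2.cvtColor(C["color"],cv2.COLOR_BGR2HSV)
    zb=dict(top=0.6,side=2.9)[nm]
    d=P[...,:2]-O;lx=d@ex;ly=d@ey
    m=(abs(P[...,2]-40-zb)<7)&(abs(lx)<86)&(abs(ly-yc)<75)&(hsv[...,2]>60)&(hsv[...,1]<70)
    m=cv2.morphologyEx(m.astype(np.uint8),cv2.MORPH_OPEN,np.ones((2,2)))
    k,l,s,ce=cv2.connectedComponentsWithStats(m)
    if k<2: print("none");return None
    i=1+np.argmax(s[1:,4]);v,u=np.where(l==i);W=ray(C,u,v,40.)[:,:2].astype(np.float32)
    r=cv2.minAreaRect(W);a=r[2]+(90 if r[1][0]<r[1][1] else 0);a=(a-np.degrees(A)+90)%180-90
    q=(W-O);q=np.stack([q@ex,q@ey],1)
    print(nm,"px",np.round(ce[i]),s[i,4],"lane",np.round(w2l(r[0]),1),"size",np.round(sorted(r[1]),1),"ang",round(a,2),"x ext",np.round(np.percentile(q[:,0],[1,99]),1),"y ext",np.round(np.percentile(q[:,1],[1,99]),1))
    vis=C["color"].copy();vis[l==i]=(0,255,0);return vis
E
python3 - <<'E'
from case2 import *
rep()
for n in ("side","top"):
    c=ctrl.capture(n);v=case2(c,n,390);np.savez(f"{n}6.npz",**c)
    if n=="side":cv2.imwrite("pics/s6.png",cv2.resize(np.hstack([c["color"][130:290,250:430],v[130:290,250:430]]),None,fx=2.2,fy=2.2,interpolation=cv2.INTER_CUBIC))
    else: cv2.imwrite("pics/t6.png",c["color"])
E
```

```text
t 10.9833 eef [603.6 221.    4.5] lane [  0.6 447.2] jaw -7.35 tilt [ 3.e-04 -4.e-04 -1.e+00] F [0.01 0.03 0.61] g 0.9949715373068596
side px [339. 187.] 1438 lane [  2.5 393.8] size [109.7 148.1] ang -0.89 x ext [-70.2  76.2] y ext [341.2 437.2]
top px [265. 217.] 851 lane [ -2.1 374.3] size [ 63.6 150. ] ang 0.26 x ext [-75.4  71.1] y ext [343.4 403.8]
```

View pics/s6.png

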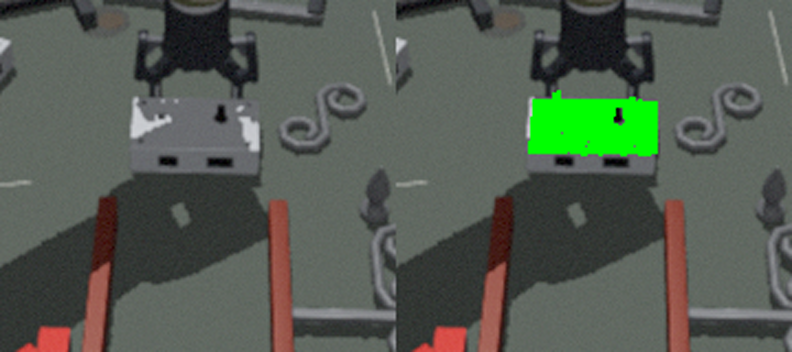

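View pics/t6.png

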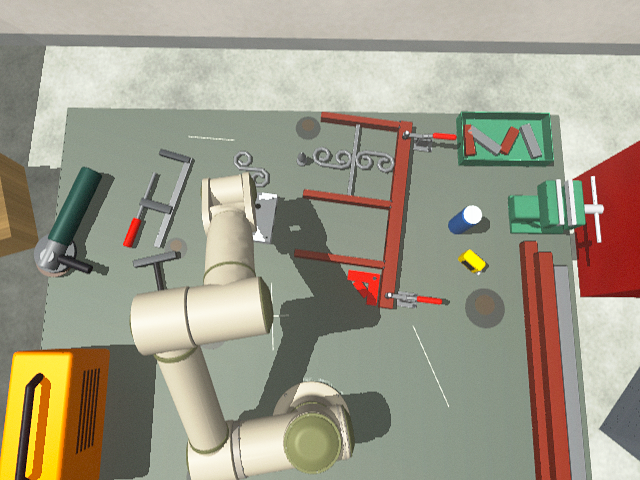

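```bash
cat > case2.py <<'E'
from go import *
FR=dict(top=((545.79,-221.45),-7.346),side=((546.27,-224.63),-7.31))  # lane frame as each camera sees it
def case2(C,nm,yc):
    P=cloud(C);hsv=cv2.cvtColor(C["color"],cv2.COLOR_BGR2HSV)
    zb=dict(top=0.6,side=2.9)[nm];o,a=FR[nm];a=np.radians(a);fx=np.array([np.cos(a),np.sin(a)]);fy=np.array([-fx[1],fx[0]])
    v,u=np.mgrid[:480,:640];W=ray(C,u,v,40.)[...,:2]-np.array(o);lx=W@fx;ly=W@fy
    m=(abs(P[...,2]-40-zb)<7)&(abs(lx)<100)&(abs(ly-yc)<75)&(hsv[...,2]>60)&(hsv[...,1]<70)
    m=cv2.morphologyEx(m.astype(np.uint8),cv2.MORPH_OPEN,np.ones((3,3)))
    k,l,s,ce=cv2.connectedComponentsWithStats(m)
    if k<2: print("none");return None
    i=1+np.argmax(s[1:,4]);M=l==i;q=np.stack([lx[M],ly[M]],1)
    # left/right edges per image row, front edge per image column
    rows=[r for r in range(480) if M[r].sum()>20]
    L=np.array([(lx[r,M[r]].min(),ly[r,M[r]].mean()) for r in rows]);R_=np.array([(lx[r,M[r]].max(),ly[r,M[r]].mean()) for r in rows])
    b=np.arange(-60,61,4.);F=np.array([(x,np.percentile(q[abs(q[:,0]-x)<2.5,1],2)) for x in b if (abs(q[:,0]-x)<2.5).sum()>5])
    kf=np.polyfit(F[:,0],F[:,1],1);e=F[:,1]-np.polyval(kf,F[:,0]);g=abs(e)<3;kf=np.polyfit(F[g,0],F[g,1],1)
    print(nm,s[i,4],"left %.1f right %.1f mid %.1f"%(np.median(L[:,0]),np.median(R_[:,0]),(np.median(L[:,0])+np.median(R_[:,0]))/2),"front y %.1f -> cy %.1f slope deg %.2f"%(kf[1],kf[1]+45,np.degrees(np.arctan(kf[0]))))
    vis=C["color"].copy();vis[M]=(0,255,0);return vis
E
python3 - <<'E'
from case2 import *
for n in("side","top"): case2(load(n+"6.npz"),n,390)
E
```

```text
side 1432 left -73.6 right 73.5 mid -0.1 front y 348.4 -> cy 393.4 slope deg 0.60
top 827 left 47.4 right 56.0 mid 51.7 front y 347.4 -> cy 392.4 slope deg -0.00
```

```bash
python3 - <<'E'
s=open("case2.py").read()
a=s.index("    rows=[");b=s.index("    b=np.arange")
s=s[:a]+'''    yb=np.arange(q[:,1].min()+8,q[:,1].max()-8,3.)
    sel=[q[abs(q[:,1]-y)<3,0] for y in yb];sel=[t for t in sel if len(t)>10]
    L=np.array([(t.min(),0) for t in sel]);R_=np.array([(t.max(),0) for t in sel])
'''+s[b:]
open("case2.py","w").write(s)
E
python3 - <<'E'
from case2 import *
for n in("side","top"): case2(load(n+"6.npz"),n,390)
E
```

```text
side 1432 left -73.8 right 73.5 mid -0.1 front y 348.4 -> cy 393.4 slope deg 0.60
top 827 left -73.2 right 74.7 mid 0.7 front y 347.4 -> cy 392.4 slope deg -0.00
```

>>> carry_out([
  [85, [-4, 0, 0], [0, 0, 0]],
  [85, [-5, 0, 0], [0, 0, 0]],
  [85, [-5, 0, 0], [0, 0, 0]],
  [85, [-5, 0, 0], [0, 0, 0]],
  [85, [-5, 0, 0], [0, 0, 0]],
  [85, [-5, 0, 0], [0, 0, 0]],
  [85, [-5, 0, 0], [0, 0, 0]],
  [85, [-5, 0, 0], [0, 0, 0]],
  [85, [-5, 0, 0], [0, 0, 0]],
  [85, [-5, 0, 0], [0, 0, 0]],
  [85, [-5, 0, 0], [0, 0, 0]],
  [85, [-5, 0, 0], [0, 0, 0]],
  [85, [-5, 0, 0], [0, 0, 0]],
  [85, [-5, 0, 0], [0, 0, 0]],
  [85, [-5, 0, 0], [0, 0, 0]],
  [85, [-5, 0, 0], [0, 0, 0]],
  [85, [-4, 0, 0], [0, 0, 0]],
  [85, [0, 0, 0], [0, 0, 0]],
  [85, [0, 0, 0], [0, 0, 0]],
])

```text
time_s: 12.67
eef_pos: [592.5, 138.4, 3.9]
ee_rot: [-0.0, 0.751, 0.66, -0.001]
force: [0.4, 0.3, 0.5]
grip_width: 0.997
```

Run:
```python
from case2 import *
rep()
for n in ("side","top"):
    c=ctrl.capture(n);v=case2(c,n,308);np.savez(f"{n}7.npz",**c)
    if n=="side":cv2.imwrite("pics/s7.png",cv2.resize(np.hstack([c["color"][150:310,250:430],v[150:310,250:430]]),None,fx=2.2,fy=2.2,interpolation=cv2.INTER_CUBIC))
```

```text
t 12.6667 eef [592.5 138.4   3.9] lane [  0.  363.9] jaw -7.35 tilt [-1.3e-03 -9.0e-04 -1.0e+00] F [0.39 0.35 0.48] g 0.9967812176332447
side 1613 left -73.7 right 74.6 mid 0.4 front y 265.7 -> cy 310.7 slope deg 0.21
top 730 left -73.5 right 75.0 mid 0.7 front y 264.8 -> cy 309.8 slope deg -0.29
```

View pics/s7.png

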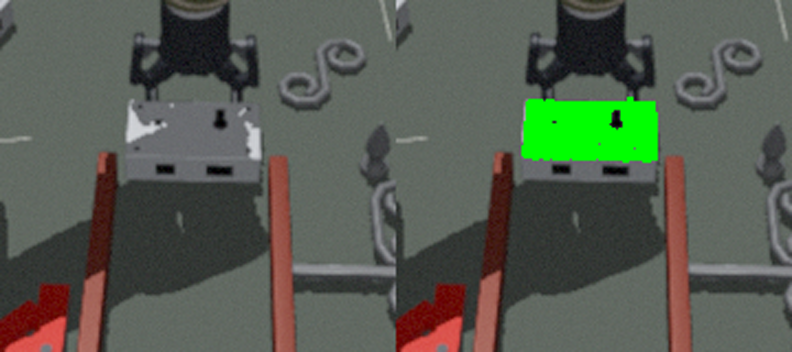

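>>> carry_out([
  [85, [-4, 0, 0], [0, 0, 0]],
  [85, [-4, 0, 0], [0, 0, 0]],
  [85, [-4, 0, 0], [0, 0, 0]],
  [85, [-4, 0, 0], [0, 0, 0]],
  [85, [-4, 0, 0], [0, 0, 0]],
  [85, [-4, 0, 0], [0, 0, 0]],
  [85, [-4, 0, 0], [0, 0, 0]],
  [85, [-4, 0, 0], [0, 0, 0]],
  [85, [-4, 0, 0], [0, 0, 0]],
  [85, [-4, 0, 0], [0, 0, 0]],
  [85, [-4, 0, 0], [0, 0, 0]],
  [85, [-4, 0, 0], [0, 0, 0]],
  [85, [-4, 0, 0], [0, 0, 0]],
  [85, [-4, 0, 0], [0, 0, 0]],
  [85, [-4, 0, 0], [0, 0, 0]],
  [85, [-4, 0, 0], [0, 0, 0]],
  [85, [-4, 0, 0], [0, 0, 0]],
  [85, [-4, 0, 0], [0, 0, 0]],
  [85, [0, 0, 0], [0, 0, 0]],
  [85, [0, 0, 0], [0, 0, 0]],
])

```text
time_s: 14.43
eef_pos: [583.9, 67.2, 4.5]
ee_rot: [0.0, 0.751, 0.66, 0.0]
force: [0.5, -0.9, -0.4]
grip_width: 0.993
```

Run:
```python
from case2 import *
rep()
for n in ("side","top"):
    c=ctrl.capture(n);v=case2(c,n,236);np.savez(f"{n}8.npz",**c)
```

```text
t 14.4333 eef [583.9  67.2   4.5] lane [  0.6 292.2] jaw -7.35 tilt [ 5.e-04 -5.e-04 -1.e+00] F [ 0.52 -0.87 -0.38] g 0.9931780740067294
side 1774 left -73.6 right 73.9 mid 0.2 front y 195.0 -> cy 240.0 slope deg 0.20
top 630 left -73.1 right 74.4 mid 0.7 front y 193.6 -> cy 238.6 slope deg -0.16
```

>>> carry_out([
  [85, [-4, 0, 0], [0, 0, 0]],
  [85, [-5, 0, 0], [0, 0, 0]],
  [85, [-5, 0, 0], [0, 0, 0]],
  [85, [-5, 0, 0], [0, 0, 0]],
  [85, [-5, 0, 0], [0, 0, 0]],
  [85, [-5, 0, 0], [0, 0, 0]],
  [85, [-5, 0, 0], [0, 0, 0]],
  [85, [-5, 0, 0], [0, 0, 0]],
  [85, [-5, 0, 0], [0, 0, 0]],
  [85, [-5, 0, 0], [0, 0, 0]],
  [85, [-5, 0, 0], [0, 0, 0]],
  [85, [-5, 0, 0], [0, 0, 0]],
  [85, [-5, 0, 0], [0, 0, 0]],
  [85, [-5, 0, 0], [0, 0, 0]],
  [85, [-5, 0, 0], [0, 0, 0]],
  [85, [-5, 0, 0], [0, 0, 0]],
  [85, [-5, 0, 0], [0, 0, 0]],
  [85, [-4, 0, 0], [0, 0, 0]],
  [85, [0, 0, 0], [0, 0, 0]],
  [85, [0, 0, 0], [0, 0, 0]],
])

```text
time_s: 16.2
eef_pos: [572.1, -20.2, 4.1]
ee_rot: [-0.0, 0.751, 0.66, -0.0]
force: [-0.3, -0.1, -0.1]
grip_width: 0.997
```

Run:
```python
from case2 import *
rep()
for n in ("side","top"):
    c=ctrl.capture(n);v=case2(c,n,150);np.savez(f"{n}9.npz",**c)
    if n=="side":cv2.imwrite("pics/s9.png",cv2.resize(np.hstack([c["color"][180:350,250:430],v[180:350,250:430]]),None,fx=2.2,fy=2.2,interpolation=cv2.INTER_CUBIC))
```

```text
t 16.2 eef [572.1 -20.2   4.1] lane [1.00e-01 2.04e+02] jaw -7.35 tilt [-7.e-04 -6.e-04 -1.e+00] F [-0.29 -0.13 -0.06] g 0.9968273573534667
side 2050 left -73.5 right 74.5 mid 0.5 front y 106.5 -> cy 151.5 slope deg 0.54
top 472 left -73.1 right 69.3 mid -1.9 front y 104.9 -> cy 149.9 slope deg -0.14
```

View pics/s9.png

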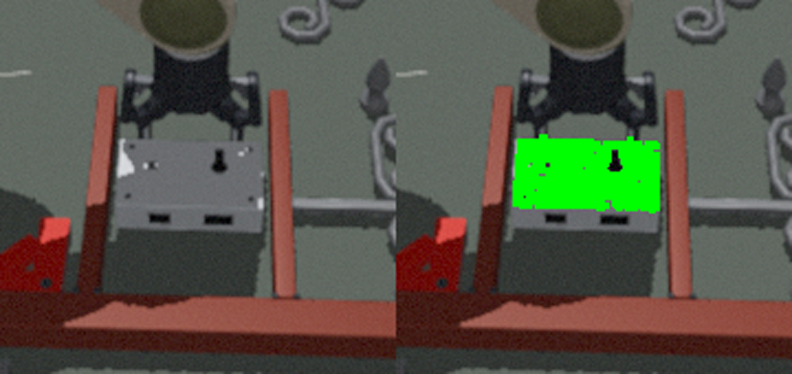

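>>> carry_out([
  [85, [-4, 0, 0], [0, 0, 0]],
  [85, [-5, 0, 0], [0, 0, 0]],
  [85, [-5, 0, 0], [0, 0, 0]],
  [85, [-5, 0, 0], [0, 0, 0]],
  [85, [-5, 0, 0], [0, 0, 0]],
  [85, [-5, 0, 0], [0, 0, 0]],
  [85, [-5, 0, 0], [0, 0, 0]],
  [85, [-5, 0, 0], [0, 0, 0]],
  [85, [-5, 0, 0], [0, 0, 0]],
  [85, [-5, 0, 0], [0, 0, 0]],
  [85, [-5, 0, 0], [0, 0, 0]],
  [85, [-5, 0, 0], [0, 0, 0]],
  [85, [-5, 0, 0], [0, 0, 0]],
  [85, [-5, 0, 0], [0, 0, 0]],
  [85, [-5, 0, 0], [0, 0, 0]],
  [85, [-5, 0, 0], [0, 0, 0]],
  [85, [-4, 0, 0], [0, 0, 0]],
  [85, [0, 0, 0], [0, 0, 0]],
  [85, [0, 0, 0], [0, 0, 0]],
])

```text
time_s: 17.88
eef_pos: [562.0, -102.4, 4.6]
ee_rot: [0.0, 0.751, 0.66, 0.0]
force: [-0.3, 1.2, -0.3]
grip_width: 0.998
```

Run:
```python
from case2 import *
rep()
for n in ("side","top"):
    c=ctrl.capture(n);v=case2(c,n,67);np.savez(f"{n}10.npz",**c)
    if n=="side":cv2.imwrite("pics/s10.png",cv2.resize(np.hstack([c["color"][180:350,250:430],v[180:350,250:430]]),None,fx=2.2,fy=2.2,interpolation=cv2.INTER_CUBIC))
```

```text
t 17.8833 eef [ 562.  -102.4    4.6] lane [  0.6 121.2] jaw -7.35 tilt [ 6.e-04 -7.e-04 -1.e+00] F [-0.29  1.19 -0.34] g 0.9976953647447299
side 2367 left -73.7 right 74.9 mid 0.6 front y 23.5 -> cy 68.5 slope deg 0.25
top 315 left -72.5 right 12.0 mid -30.2 front y 21.6 -> cy 66.6 slope deg -0.53
```

View pics/s10.png

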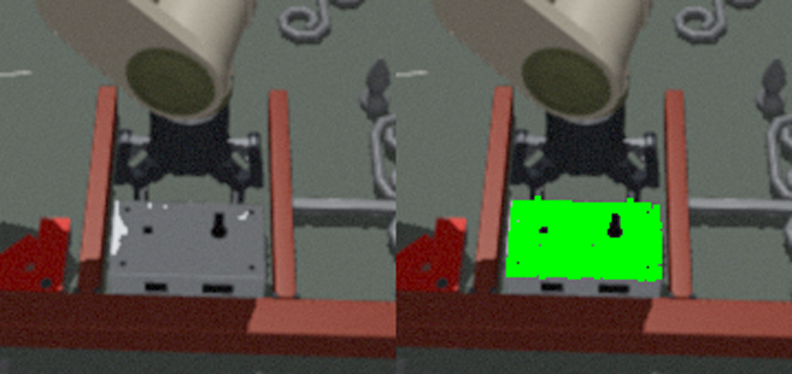

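>>> carry_out([
  [85, [-3, 0, 0], [0, 0, 0]],
  [85, [-3, 0, 0], [0, 0, 0]],
  [85, [-3, 0, 0], [0, 0, 0]],
  [85, [-3, 0, 0], [0, 0, 0]],
  [85, [-3, 0, 0], [0, 0, 0]],
  [85, [-2, 0, 0], [0, 0, 0]],
  [85, [-1, 0, 0], [0, 0, 0]],
  [85, [-0.5, 0, 0], [0, 0, 0]],
  [85, [0, 0, 0], [0, 0, 0]],
])

```text
time_s: 18.73
eef_pos: [559.5, -120.4, 4.4]
ee_rot: [0.0, 0.751, 0.66, 0.0]
force: [0.9, 3.3, 2.9]
grip_width: 0.993
```

Run:
```python
from case2 import *
rep()
for n in ("side",):
    c=ctrl.capture(n);v=case2(c,n,48)
```

```text
t 18.7333 eef [ 559.5 -120.4    4.4] lane [  0.4 103. ] jaw -7.34 tilt [ 2.e-04 -1.e-04 -1.e+00] F [0.89 3.29 2.85] g 0.9928042566456021
side 2456 left -73.5 right 74.8 mid 0.6 front y 5.6 -> cy 50.6 slope deg 1.47
```

>>> carry_out([
  [85, [-1, 0, 0], [0, 0, 0]],
  [85, [-1, 0, 0], [0, 0, 0]],
  [85, [0, 0, 0], [0, 0, 0]],
])

```text
time_s: 19.03
eef_pos: [559.2, -122.3, 4.4]
ee_rot: [0.0, 0.751, 0.66, 0.0]
force: [1.9, 4.9, 3.1]
grip_width: 0.994
```

>>> carry_out([
  [85, [-1, 0, 0], [0, 0, 0]],
  [85, [0, 0, 0], [0, 0, 0]],
])

```text
time_s: 19.2
eef_pos: [559.1, -123.2, 4.4]
ee_rot: [0.0, 0.751, 0.66, 0.0]
force: [0.5, 4.3, 3.5]
grip_width: 0.997
```

Run:
```python
from case2 import *
rep()
for n in ("side",):
    c=ctrl.capture(n);v=case2(c,n,48)
    cv2.imwrite("pics/s11.png",cv2.resize(c["color"][230:340,270:410],None,fx=5,fy=5,interpolation=cv2.INTER_CUBIC))
```

```text
t 19.2 eef [ 559.1 -123.2    4.4] lane [  0.4 100.2] jaw -7.33 tilt [ 1.e-04  0.e+00 -1.e+00] F [0.52 4.27 3.49] g 0.9971934041354845
side 2438 left -73.4 right 74.8 mid 0.7 front y 3.2 -> cy 48.2 slope deg 0.04
```

View pics/s11.png

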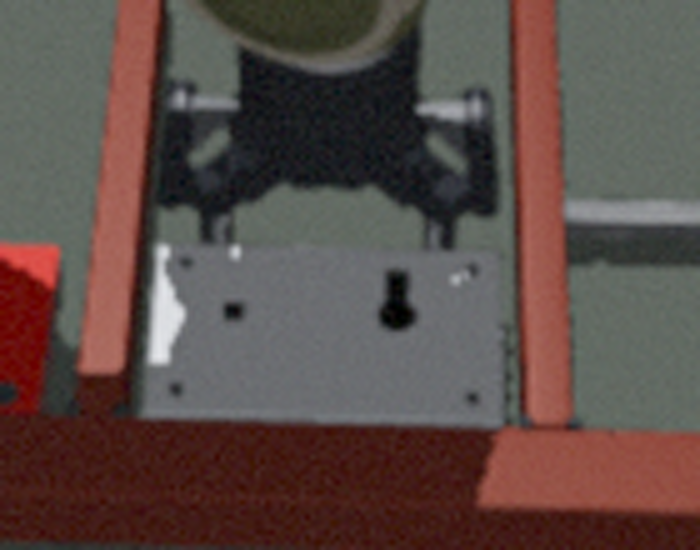

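The picture shows the case nearly on the stile (top front edge at about row 415), with clear gaps on both sides. The force of about 4 N is only sliding friction, so I'll keep creeping until it jumps.

>>> carry_out([
  [85, [-0.7, 0, 0], [0, 0, 0]],
  [85, [0, 0, 0], [0, 0, 0]],
])

```text
time_s: 19.42
eef_pos: [559.1, -123.5, 4.4]
ee_rot: [-0.0, 0.751, 0.66, 0.0]
force: [1.6, 7.8, 4.3]
grip_width: 0.996
```

>>> carry_out([
  [85, [-0.7, 0, 0], [0, 0, 0]],
  [85, [0, 0, 0], [0, 0, 0]],
])

```text
time_s: 19.58
eef_pos: [559.1, -123.5, 4.4]
ee_rot: [-0.001, 0.751, 0.66, 0.001]
force: [1.4, 11.6, 4.8]
grip_width: 1.0
```

>>> carry_out([
  [85, [-0.5, 0, 0], [0, 0, 0]],
  [85, [0, 0, 0], [0, 0, 0]],
])

```text
time_s: 19.75
eef_pos: [559.1, -123.5, 4.4]
ee_rot: [-0.001, 0.751, 0.66, 0.001]
force: [3.3, 13.5, 4.9]
grip_width: 0.996
```

The TCP has stopped at y -123.5 while the force climbs to 13.5 N, so the case is home. I back off straight up the lane, raise, and move clear to check.

>>> carry_out([
  [85, [2, 0, 0], [0, 0, 0]],
  [85, [4, 0, 0], [0, 0, 0]],
  [85, [10, 0, 0], [0, 0, 0]],
  [85, [14, 0, 0], [0, 0, 0]],
  [85, [0, 0, 0], [0, 0, 0]],
  [85, [0, 0, -20], [0, 0, 0]],
  [85, [0, 0, -30], [0, 0, 0]],
  [85, [0, 0, -30], [0, 0, 0]],
  [85, [0, 0, -30], [0, 0, 0]],
  [85, [0, 0, -30], [0, 0, 0]],
  [85, [30, 0, 0], [0, 0, 0]],
  [85, [30, 0, 0], [0, 0, 0]],
  [85, [30, 0, 0], [0, 0, 0]],
  [85, [30, 0, 0], [0, 0, 0]],
  [85, [30, 0, 0], [0, 0, 0]],
  [85, [30, 0, 0], [0, 0, 0]],
  [85, [30, 0, 0], [0, 0, 0]],
  [85, [30, 0, 0], [0, 0, 0]],
  [85, [30, 0, 0], [0, 0, 0]],
  [85, [0, 0, 0], [0, 0, 0]],
])

```text
time_s: 21.42
eef_pos: [596.7, 177.5, 144.0]
ee_rot: [-0.0, 0.749, 0.662, 0.0]
force: [0.2, 0.2, -0.3]
grip_width: 0.998
```

Run:
```python
from case2 import *
from lane import frame
rep()
for n in ("side","top"):
    c=ctrl.capture(n);v=case2(c,n,46);np.savez(f"{n}12.npz",**c)
    o,a,_=frame(c);print("lane frame again",o,np.degrees(a))
    if n=="side":cv2.imwrite("pics/s12.png",cv2.resize(c["color"][200:340,250:430],None,fx=4.2,fy=4.2,interpolation=cv2.INTER_CUBIC))
    else:cv2.imwrite("pics/t12.png",c["color"])
    c0=load(n+"0.npz");d=cv2.absdiff(c0["color"],c["color"]).max(2);cv2.imwrite(f"pics/d_{n}.png",d)
```

```text
t 21.4167 eef [596.7 177.5 144. ] lane [ -0.8 403.2] jaw -7.06 tilt [ 1.e-04  9.e-04 -1.e+00] F [ 0.21  0.23 -0.32] g 0.9983025737534036
side 2487 left -73.7 right 74.8 mid 0.6 front y 3.8 -> cy 48.8 slope deg 0.38
lane frame again [ 546.13938234 -224.98056953] -7.340752017469699
top 1387 left -72.5 right 75.7 mid 1.6 front y 1.8 -> cy 46.8 slope deg -0.64
lane frame again [ 545.35842943 -221.90961234] -7.391694024781232
```

View pics/s12.png

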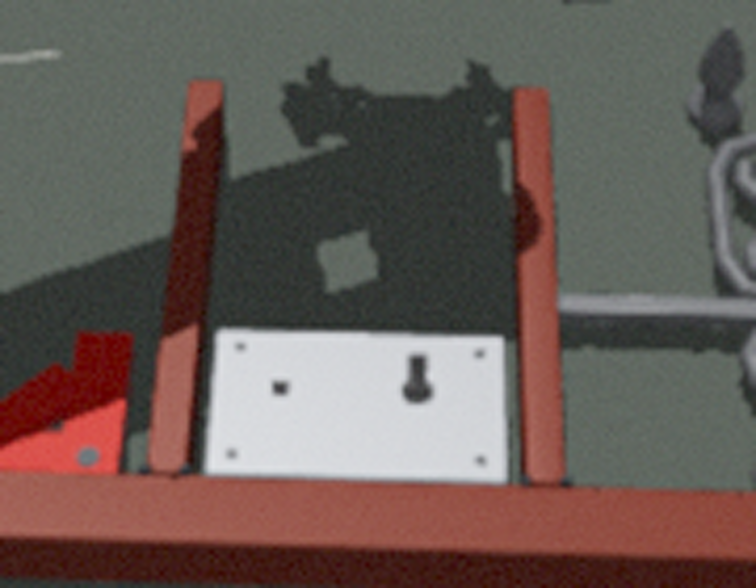

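View pics/t12.png

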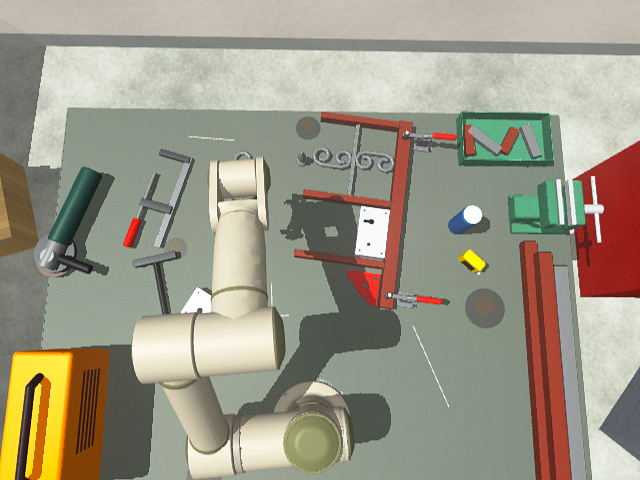

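The enlarged side view shows the case tight against the stile: its front edge at crop row ~480 has no bench showing, and gaps are open on both sides (cols ~205 and ~508 against the rails). In the top view the loose things that are in sight are where they started. The arm hides part of the loose scroll there, but it showed unmoved in the earlier side views. Handing in.

Run:
```python
from rig import ctrl
print(ctrl.finish_job())
```

```text
the job is handed in; nothing more can be done
None
```

The lock case is home in the lane, flat against the stile with a gap on both sides, and the job is handed in after about 21 s of the 72 s allowed. No verdict was reported.

**What I did:** I took the zinc box farthest to the robot's right. Pushing its short robot-side face with two fingers in an arc turned it square (0.52 rad to about 0) and centred it outside the mouth. I then pushed the plain +y face straight down the lane with the open fingers, checking both cameras about every 70–90 mm. At the stile the TCP stopped moving while the force rose from about 4 N to 13.5 N. I then backed straight out and raised the arm.

**Last checks:**

| Check | Side camera | Top camera | Limit |
|---|---|---|---|
| Distance from lane middle | +0.6 mm | +1.6 mm | 7.5 mm |
| Angle to the stile | +0.38° | −0.64° | 2.3° |
| y of the case | 48.8 mm | 46.8 mm | 49 mm |

- **Disagreements:** The cameras differ by 1 mm across the lane, 2 mm in y and 1° in angle, and the angles have opposite signs. My mask trims about 1.3 mm off each edge, so both y values read slightly high. The side reading is close to the limit, so for "fully home" I rely on the stall at the stile and on no gap showing in the picture.
- **Rails and loose things:** No rail contact showed in the pictures, and the lane measured the same afterwards within 0.6 mm. Only the loose things in view were checked, by eye. The arm partly hid the loose scroll in the last top view, though it looked unmoved in the side pictures during the push.

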